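# Set up the reference standard and fire the two-stage trigger

## Task

The top-heavy reference standard is leaning in its rest and has to be stood up on the marked square for a reading. First move the tall plain pillar that stands too close so that it stands at least 100 mm from the middle of the square; then, without lifting the standard off the table, tip it up on its own foot and let it down slowly, never letting it drop onto its foot, leave it standing upright on the square and wait a second or two to see that it stays still untouched. Finally take the reading: press the two-stage trigger bar past its pressure point all the way down for about half a second and let it come back up, with the standard still standing; leave the other things on the table where they are.

Things in the scene. Friction and masses are not known exactly. Their poses are not given: they have to be found in the camera images.
- standard: Reference standard, 180 mm tall, 0.5 to 0.95 kg, centre of mass 113 mm up. Origin: centre of the underside of its square rubber-soled foot (42 x 42 x 10 mm); z up the stem, x and y along the foot's sides. It starts leaning 0.49 rad from vertical towards its +x, on the foot's edge at x = +21 mm, stem on the rest's bar; it tips up about that edge, balances at 0.18 rad, the rubber keeps it from sliding.
- standard_pin (a point): Centre of the round pin on top of the standard (18 mm across, from 140 to 180 mm along the axis), 160 mm from the foot's underside; axes as the standard. Below it: a heavy steel drum 72 mm across from 100 to 140 mm, then a stem 20 mm across down to the foot.
- rest: Fixed rest: a white square outline (62 mm) on the table and an aluminium yoke beside it. Origin: on the table, middle of the square; +x towards the yoke, which has two posts 12 mm square at x = 53, y = +-21 mm, 85 mm high, a round bar between them at 67 mm and a base 8 mm thick (x 46 to 78 mm, 70 mm wide). The upright standard clears it.
- square (a point): Middle of the marked square on the table, the same point as the rest's origin.
- pillar_center (a point): Centre (half-way up) of the tall plain aluminium pillar, a loose cylinder 38 mm across, 120 mm high, 0.25 to 0.45 kg, standing on the side of the square away from the yoke, its axis 44 to 50 mm from the middle, in the way of the standard's drum. z up.
- trigger_unit: Fixed grey block 94 x 74 mm, 40 mm high, with the two-stage trigger bar on top. Origin: centre of its underside. It and the plain junction box can have changed places.
- trigger_top (a point): Middle of the top face of the black trigger bar (46 mm along x, 30 mm along y), 68 mm above the table when up. The bar moves straight down, 12 mm in all.
- trigger_first (a joint): First stage of the trigger in m: 0 up, 0.006 at the pressure point. Light spring, 1.2 to 3 N.
- trigger_deep (a joint): Second stage in m: 0 until the pressure point is overcome, 0.006 when the bar is fully down (12 mm below its rest height). It starts to move at about 7 N and needs about 10 N at the bottom; both stages spring back.
- junction_box: Fixed plain grey junction box 90 x 70 mm, 52 mm high, no bar on top. Origin: centre of its underside.
- wash_bottle_mid (a point): Loose wash bottle, 56 mm across, 150 mm high; this point is on its axis half-way up. A bystander.
- short_pillar_center (a point): Loose short pillar, 38 mm across, 60 mm high; its centre. A bystander.
- flange_ring: Loose steel ring 90 mm across, 14 mm high, lying flat; origin under its centre. A bystander.
- blank_flange: Loose steel blank flange 80 mm across, 18 mm high; origin under its centre. A bystander.
- lens_case: Loose black case 60 x 90 mm, 35 mm high; origin under its centre. A bystander.
- driver: Loose screwdriver 160 mm long, lying along its x; origin near its middle. A bystander.
- clamp_fork: Loose steel clamping fork 115 mm long along its x, 34 mm wide, 22 mm high at most; origin near its middle, on the underside. A bystander.
There are look-alikes about, which are no part of the job. Leave any orange or purple look-alike of the rest alone.

How it is judged:
By the outcome, as a careful person would: the job done as asked, in the order asked, and still so for the second after the job is handed in, with the robot touching nothing.
It also fails if it takes over 61 s, if anything falls off the work surface, if the arm or the gripper's body presses on something with over 40 N, if the wrist force passes 120 N, or if a joint passes its speed limit or range.

## Robot

A 6-joint arm with a two-finger parallel gripper is mounted at the origin on the work surface. World frame = base frame: x ahead of the robot, y to its left, z up, the work surface at z = 0. Lengths are in m, angles in rad, forces in N, time in s.
With the tool pointing down it reaches from about 0.275 to 0.825 m from the base axis. Payload 5.2 kg.
Tool frame: the origin (TCP) lies midway between the tips of the shut fingers; the grasp point (between the pads) lies 19 mm behind it; z points along the fingers, x is the direction in which the jaws open and shut, and the axes are right-handed (so a half turn about z gives the same grasp; the last joint's range is limited). The gripper opens to 93 mm and grips with 3 to 60 N. Pads are 15 mm wide; open, the fingers measure 128 mm over their backs; the gripper's body (75 mm by 188 mm) begins 65 mm behind the grasp point.
Start: joints at [1.001, 0.259, 1.535, -0, 1.348, -0.203], TCP at [0.197, 0.513, 0.219] pointing down, gripper open.
Joint ranges: [-3.14, 3.14], [-0.91, 2.08], [0.19, 2.58], [-1.22, 4.36], [0.22, 2.71], [-3.12, 3.12]. Speed limits (rad/s): [2.57, 2.57, 3.14, 3.14, 3.14, 3.14].

## Interface

Orientations are given as a unit quaternion [w, x, y, z].
In Python, from station import ctrl gives the robot as it stands.
- The arm moves only by the shell command python3 -m jog 'ROWS' [OPENING]. ROWS is text: rows parted by semicolons, each of 4 numbers parted by spaces: the shift along the tool's x, y, z in mm, then the turn about the tool's z in degrees. In form: tx ty tz twist; .... A call has 1 to 12 rows; each row is the pose to reach, as a shift and turn from the pose measured when the call began, along the tool's axes at that moment; what a row does not reach only later rows make up. A row lasts 1/10 s, in which the tool goes at most 50 mm and 8.59 degrees, less where a joint would pass 70% of its speed; a pose out of reach is approached as far as the arm can. A call with a gripper value outside its range is refused whole. OPENING is the opening in per cent of the stroke, from 0 (shut) to 100 (fully open), set as the call begins (- or left out, the last holds). The fingers move at their own pace and stop on an object; the grip force is fixed at half the most. Time passes only in rows, so rows that repeat a pose let the fingers close. It gives the time, the measured TCP pose, the force and the opening at its end, in the units of the state.
- ctrl.observe(): the state, without advancing time (a new reading comes with each control period).
- ctrl.capture(name): name is "scene" or "top" or "wrist"; returns a dict with "color" (420x560x3 uint8, red, green, blue), "fx", "fy", "cx", "cy" (pixels), "k1" (the pictures are not rectified: a ray, as slopes to the right and down, at radius r is drawn at 1 + k1 r^2 times it, then the intrinsics apply), "camera_from_world" (4x4, takes a point from world to camera coordinates). Camera axes: x right, y up, looking along -z (the intrinsics and any distortion apply to the point x, -y, -z); pixel columns grow to the right and rows downward; lengths in m; the calibration is good to about 2 mm. A picture is of the moment at which its call begins. There is no depth.
- ctrl.close_job(): hands the job in, once; it reports no verdict.
Trained networks look in a picture, given as the dict that the camera call returned (one of the last four; its "shot" number tells which), for a name from the list of things; names that differ only in an ending like _2 or _b are one class to them, and where a whole thing is asked for, a point or a joint stands for the part that bears it (a point fixed in the world has none). Each returns a list of dicts, best first, with "conf" (0 to 1); they miss things now and then, are a little off and sometimes report something else, mostly with a low value. They report only what shows in the picture. A call takes as long as a camera call. They do not tell look-alikes from the thing itself.
- ctrl.boxes_of(picture, thing): "location" ([column, row] as shares, 0 to 1, of the picture: columns of its width, rows of its height, amid what is visible of it).
- ctrl.place_of(picture, thing): "location" ([column, row] as shares, 0 to 1, of the picture: columns of its width, rows of its height: a listed point, or the origin of a listed thing).
The state is a dict: "time": time; "qpos": joint angles; "joint_vel": joint speeds; "effort": joint torques, N m; "position": TCP position; "orientation": TCP orientation; "ft_force": force on the tool from outside, world axes, zero at the start; "wrist_torque": the same for the moment, N m; "finger_gap": finger opening in m.
Only numpy, scipy, OpenCV 4.12 (cv2) and the standard library are available. Lean on these libraries where they do the work, as an engineer would, in place of code of your own. Each camera call takes 0.05 s, during which the arm holds its last target.

## Working session

There is one attempt and no reset: what is moved stays moved. The work goes in short steps, Python scripts to look and compute and a shell command to move; the robot and the scene stay as the last step left them, time stands still between calls to the robot, and variables do not carry over. Pictures are saved under pics/ and viewed, and the job is handed in when it is done.

```bash
mkdir -p pics; ls; cat > h.py <<'E'
import numpy as np,cv2
from station import ctrl
def save(p,n):
    cv2.imwrite('pics/'+n+'.png',p['color'][:,:,::-1])
def ray(p,u,v):
    # pixel->world ray
    K=np.array([[p['fx'],0,p['cx']],[0,p['fy'],p['cy']],[0,0,1.]])
    d=cv2.undistortPoints(np.array([[[u,v]]],float),K,np.array([p['k1'],0,0,0.]))[0,0]
    T=np.linalg.inv(p['camera_from_world'])
    return T[:3,3],T[:3,:3]@np.array([d[0],-d[1],-1.])
def atz(p,u,v,z):
    o,d=ray(p,u,v); return o+d*(z-o[2])/d[2]
def proj(p,X):
    c=(p['camera_from_world']@np.r_[X,1])[:3]; x,y=c[0]/-c[2],-c[1]/-c[2]
    f=1+p['k1']*(x*x+y*y); return np.array([p['cx']+p['fx']*x*f,p['cy']+p['fy']*y*f])
E
python3 - <<'E'
from h import *
np.set_printoptions(precision=4,suppress=True)
for n in ['scene','top','wrist']:
    p=ctrl.capture(n); save(p,n+'0'); print(n,np.linalg.inv(p['camera_from_world'])[:3,3],p['fx'],p['k1'])
    import pickle; pickle.dump(p,open(n+'0.pkl','wb'))
    for t in ['standard','standard_pin','rest','square','pillar_center','trigger_top','trigger_unit','junction_box','wash_bottle_mid','short_pillar_center','lens_case']:
        r=ctrl.place_of(p,t)
        print(t,[(round(a['conf'],2),round(a['location'][0]*560),round(a['location'][1]*420)) for a in r[:4]])
print(ctrl.observe())
E
```

```text
pics
scene [0.8835 0.7431 0.8689] 487.60388083450323 -0.16244466305179225
standard [(0.67, 246, 235)]
standard_pin [(0.84, 270, 203)]
rest [(0.71, 296, 155), (0.63, 242, 239), (0.58, 284, 297), (0.56, 227, 175)]
square [(0.84, 297, 153), (0.61, 281, 298), (0.59, 247, 239)]
pillar_center [(0.84, 231, 209)]
trigger_top [(0.63, 226, 155), (0.31, 229, 210)]
trigger_unit [(0.66, 226, 176)]
junction_box [(0.75, 355, 328), (0.26, 275, 204)]
wash_bottle_mid [(0.63, 273, 171)]
short_pillar_center [(0.58, 323, 221)]
lens_case [(0.82, 234, 339)]
top [0.2237 0.0302 1.3502] 480.7820706292306 0.021336091050318303
standard [(0.85, 306, 184), (0.31, 220, 139), (0.15, 353, 235)]
standard_pin [(0.8, 279, 184)]
rest [(0.97, 393, 280), (0.65, 239, 181), (0.62, 306, 186)]
square [(0.95, 238, 183), (0.66, 309, 184), (0.58, 394, 283)]
pillar_center [(0.81, 320, 171), (0.32, 279, 183)]
trigger_top [(0.69, 402, 198)]
trigger_unit [(0.65, 398, 204)]
junction_box [(0.57, 183, 217)]
wash_bottle_mid [(0.83, 355, 233)]
short_pillar_center [(0.6, 285, 246)]
lens_case [(0.62, 220, 141), (0.5, 353, 235)]
wrist [0.1308 0.5397 0.3848] 291.60908697084386 -0.04965117651428031
standard []
standard_pin []
rest []
square []
pillar_center []
trigger_top []
trigger_unit []
junction_box [(0.59, 218, 383)]
wash_bottle_mid []
short_pillar_center []
lens_case []
{'time': 1.8, 'qpos': array([ 1.0012,  0.2586,  1.535 , -0.    ,  1.348 , -0.2028]), 'joint_vel': array([-0.0016,  0.0007,  0.0001, -0.0014,  0.0016, -0.0012]), 'effort': array([ -0.0005, -43.7195, -28.4303,   0.0721,   0.0313,   0.    ]), 'position': array([0.1972, 0.5134, 0.2186]), 'orientation': array([ 0.    ,  0.8242,  0.5663, -0.    ]), 'ft_force': array([ 0.3824, -0.3158, -1.0697]), 'wrist_torque': array([-0.0997,  0.0141,  0.0425]), 'finger_gap': 0.09296691452710809}
```

View pics/scene0.png

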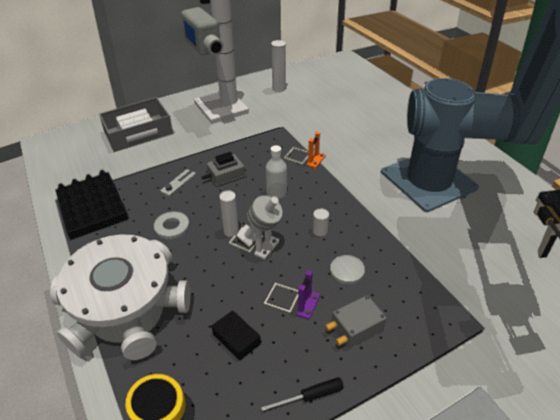

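View pics/top0.png

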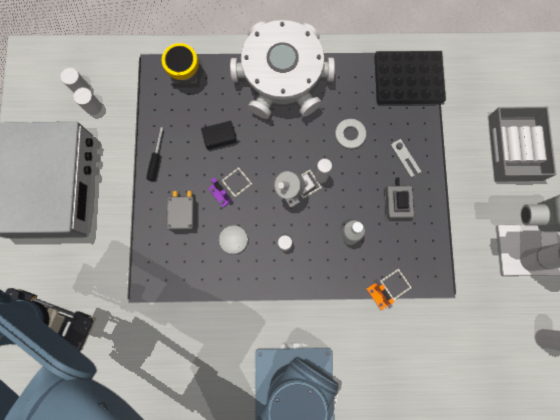

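```bash
python3 - <<'E'
import cv2
a=cv2.imread('pics/top0.png');cv2.imwrite('pics/topc.png',cv2.resize(a[110:310,150:430],None,fx=2.85,fy=2.85,interpolation=cv2.INTER_CUBIC))
a=cv2.imread('pics/scene0.png');cv2.imwrite('pics/scenec.png',cv2.resize(a[120:320,190:400],None,fx=3,fy=3,interpolation=cv2.INTER_CUBIC))
E
```

```text
(no output)
```

View pics/topc.png

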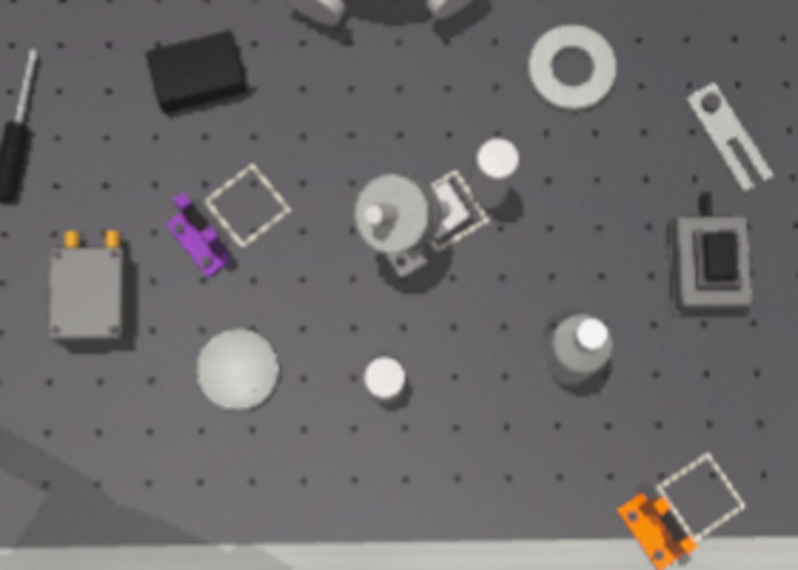

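View pics/scenec.png

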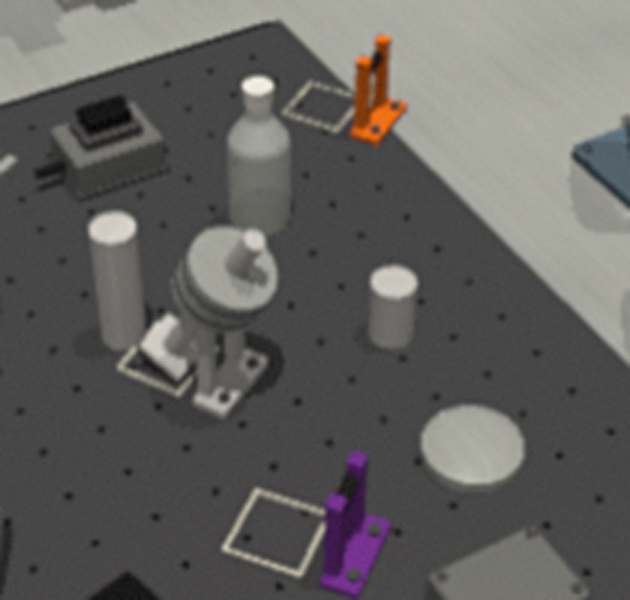

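```bash
python3 - <<'E'
import pickle
from h import *
np.set_printoptions(precision=4,suppress=True)
T=pickle.load(open('top0.pkl','rb'));S=pickle.load(open('scene0.pkl','rb'))
def tri(a,b):
    o1,d1=ray(T,*a);o2,d2=ray(S,*b)
    A=np.array([d1,-d2]).T; s=np.linalg.lstsq(A,o2-o1,rcond=None)[0]
    return (o1+d1*s[0]+o2+d2*s[1])/2,np.linalg.norm(o1+d1*s[0]-o2-d2*s[1])
tc=lambda u,v:(150+u/2.85,110+v/2.85); sc=lambda u,v:(190+u/3,120+v/3)
print('pillar top',tri(tc(498,158),sc(114,228)), atz(T,*tc(498,158),.12),atz(S,*sc(114,228),.12))
print('pin top',tri(tc(374,214),sc(254,241)))
print('pin',tri((279,184),(270,203)))
print('trig',tri(tc(720,255),sc(104,113)),atz(T,*tc(720,255),.068),atz(S,*sc(104,113),.068))
print('sq',atz(T,309,184,0),atz(S,247,239,0),atz(S,246,239,0))
for c in [(455,172),(488,217)]: print('c',atz(T,*tc(*c),0))
for c in [(118,367),(184,393)]: print('cs',atz(S,*sc(*c),0))
print('bottle top',atz(T,*tc(592,333),.15),atz(S,*sc(258,86),.15))
print('ring',atz(T,*tc(572,66),.014),'short',atz(T,*tc(385,377),.06))
# standard foot corners, trigger orientation
for c in [(678,216),(750,216),(750,304),(680,304)]: print('u',atz(T,*tc(*c),.04))
for c in [(703,231),(738,231),(738,280),(703,280)]: print('bar',atz(T,*tc(*c),.068))
E
```

```text
pillar top (array([ 0.579 , -0.0906,  0.1135]), np.float64(0.0022909167211232215)) [ 0.5782 -0.0907  0.12  ] [ 0.5809 -0.0825  0.12  ]
pin top (array([0.5148, 0.0264, 0.1618]), np.float64(0.002308711864812264))
pin (array([0.5227, 0.0292, 0.158 ]), np.float64(0.007333844307631077))
trig (array([ 0.4961, -0.3085,  0.0568]), np.float64(0.0004906258585844713)) [ 0.494  -0.3057  0.068 ] [ 0.5013 -0.2938  0.068 ]
sq [ 0.5577 -0.0552  0.    ] [ 0.5582 -0.0418  0.    ] [ 0.5604 -0.043   0.    ]
c [ 0.5985 -0.0581  0.    ]
c [ 0.5509 -0.0904  0.    ]
cs [ 0.6015 -0.0527  0.    ]
cs [ 0.5667 -0.0001 -0.    ]
bottle top [ 0.4075 -0.1661  0.15  ] [ 0.4109 -0.1583  0.15  ]
ring [ 0.7055 -0.1801  0.014 ] short [0.382  0.0171 0.06  ]
u [ 0.5397 -0.2741  0.04  ]
u [ 0.5387 -0.3451  0.04  ]
u [ 0.4508 -0.3392  0.04  ]
u [ 0.4517 -0.2711  0.04  ]
bar [ 0.5178 -0.2908  0.068 ]
bar [ 0.5173 -0.3245  0.068 ]
bar [ 0.4693 -0.3214  0.068 ]
bar [ 0.4698 -0.2879  0.068 ]
```

```bash
cat >> h.py <<'E'
from scipy.spatial.transform import Rotation as Ro
def st():
    s=ctrl.observe(); q=s['orientation']; R=Ro.from_quat([q[1],q[2],q[3],q[0]]).as_matrix(); return s,s['position'],R
def go(tgt,jaw=None):
    s,p,R=st(); d=R.T@(np.array(tgt)-p)*1000
    x=np.degrees(np.arctan2(R[1,0],R[0,0])); out='shift '+str(np.round(d,1))+' jawyaw %.1f'%x
    if jaw is not None:
        dw=(jaw-x+90)%180-90   # world yaw change; tool z down -> twist=-dw
        out+=' twist %.1f (alt %.1f) q6 %.2f'%(-dw,-dw+180 if dw>0 else -dw-180,s['qpos'][5])
    print(out,'z',np.round(R[:,2],3),'t',round(s['time'],2))
E
python3 - <<'E'
from h import *
print(st()[2]); go([.49,-.04,.33],30)
E
```

```text
[[ 3.58654126e-01  9.33470523e-01  7.04069488e-06]
 [ 9.33470523e-01 -3.58654126e-01 -3.75064506e-05]
 [-3.24859918e-05  2.00241244e-05 -9.99999999e-01]]
shift [-411.6  471.8 -111.3] jawyaw 69.0 twist 39.0 (alt -141.0) q6 -0.20 z [ 0. -0. -1.] t 1.8
```

```bash
python3 -m jog '-60 70 -40 8;-412 472 -111 39;-412 472 -111 39;-412 472 -111 39;-412 472 -111 39;-412 472 -111 39;-412 472 -111 39;-412 472 -111 39;-412 472 -111 39;-412 472 -111 39;-412 472 -111 39;-412 472 -111 39' 100
python3 - <<'E'
from h import *
go([.49,-.04,.33],30)
E
```

```text
time: 3.0
position: [0.4732, -0.0095, 0.3244]
orientation: [0.0, 0.966, 0.258, 0.0]
ft_force: [0.8, 0.5, -0.0]
finger_gap: 0.0929
shift [-0.7 34.8 -5.6] jawyaw 30.0 twist -0.0 (alt 180.0) q6 -0.78 z [ 0.001  0.    -1.   ] t 3.0
```

```bash
python3 -m jog '-1 35 -6 0;-1 35 -6 0;-1 35 -6 0'
python3 - <<'E'
from h import *
import pickle
np.set_printoptions(precision=4,suppress=True)
p=ctrl.capture('wrist'); save(p,'w1'); pickle.dump(p,open('w1.pkl','wb'))
print(np.linalg.inv(p['camera_from_world']))
for t in ['standard','standard_pin','square','pillar_center']:
        r=ctrl.place_of(p,t)
        print(t,[(round(a['conf'],2),round(a['location'][0]*560),round(a['location'][1]*420)) for a in r[:4]])
print(proj(p,[.5585,-.05,0]),proj(p,[.579,-.09,.12]))
E
```

```text
time: 3.3
position: [0.4898, -0.0408, 0.33]
orientation: [-0.0, 0.966, 0.257, 0.0]
ft_force: [0.6, 1.2, -0.2]
finger_gap: 0.0925
[[ 0.8677 -0.4803 -0.1278  0.4543]
 [ 0.497   0.8387  0.2228  0.0213]
 [ 0.0002 -0.2568  0.9665  0.4962]
 [ 0.      0.      0.      1.    ]]
standard [(0.82, 311, 194)]
standard_pin []
square [(0.76, 103, 232)]
pillar_center [(0.57, 312, 231)]
[308.3612 196.5904] [314.9471 247.433 ]
```

View pics/w1.png

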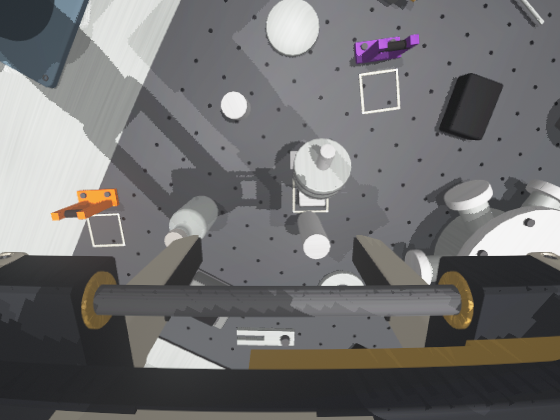

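```bash
python3 - <<'E'
import cv2
a=cv2.imread('pics/w1.png');cv2.imwrite('pics/w1c.png',cv2.resize(a[130:265,265:375],None,fx=4.4,fy=4.4,interpolation=cv2.INTER_CUBIC))
E
```

```text
(no output)
```

View pics/w1c.png

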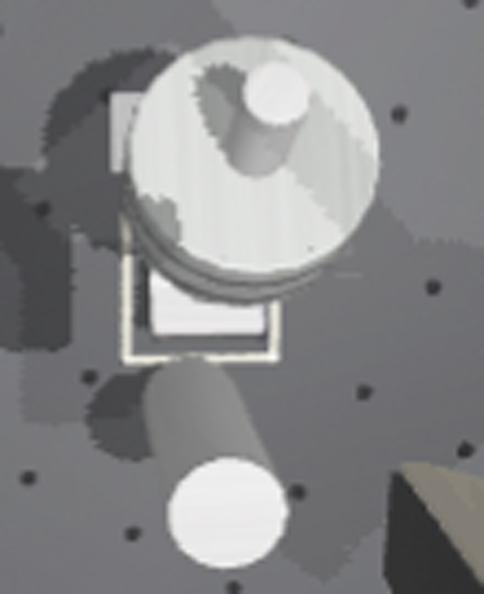

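```bash
python3 - <<'E'
import pickle
from h import *
np.set_printoptions(precision=4,suppress=True)
p=pickle.load(open('w1.pkl','rb'))
c=lambda u,v:(265+(u+.5)/4.4-.5,130+(v+.5)/4.4-.5)
L=atz(p,*c(121,362),0)[:2];Rr=atz(p,*c(281,361),0)[:2]
e=L-Rr; print(L,Rr,np.linalg.norm(e))
e/=np.linalg.norm(e); 
x=np.array([-abs(e[1]),abs(e[0])]) if True else 0
m=(L+Rr)/2
print('x dir',x,np.degrees(np.arctan2(x[1],x[0])),'square',m+.031*x)
sq=m+.031*x
P=atz(p,*c(228,513),.12)[:2]; print('pillar',P,'d',np.linalg.norm(P-sq),(P-sq)@x)
# pin top a=180, leaning .49
th=.49; z=21*np.sin(th)+180*np.cos(th); xx=21-21*np.cos(th)+180*np.sin(th)
print('pin top exp',sq+x*xx/1e3,z,'meas',atz(p,*c(276,93),z/1e3))
T=pickle.load(open('top0.pkl','rb'))
print(proj(T,[*sq,0]),proj(T,[*P,.12]))
E
```

```text
[ 0.548 -0.088] [ 0.6037 -0.0556] 0.06445469720382399
x dir [-0.5024  0.8646] 120.1584034024387 square [ 0.5603 -0.045 ]
pillar [ 0.5798 -0.0874] d 0.04669376348527457 -0.04648513351622256
pin top exp [0.5165 0.0304] 168.70305820141618 meas [0.5142 0.0293 0.1687]
[305.4599 183.1726] [323.4964 164.8484]
```

```bash
python3 - <<'E'
from h import *
go([.579,-.088,.2],30);go([.579,-.088,.085],30)
E
```

```text
shift [ 53.   87.3 130.6] jawyaw 30.1 twist 0.1 (alt -179.9) q6 -0.83 z [ 0.001  0.    -1.   ] t 3.55
shift [ 52.9  87.2 245.6] jawyaw 30.1 twist 0.1 (alt -179.9) q6 -0.83 z [ 0.001  0.    -1.   ] t 3.55
```

```bash
python3 -m jog '20 40 40 0;53 87 80 0;53 87 120 0;53 87 160 0;53 87 195 0;53 87 225 0;53 87 240 0;53 87 246 0;53 87 246 0'
python3 - <<'E'
from h import *
go([.579,-.088,.085],30)
p=ctrl.capture('wrist');save(p,'w2')
E
```

```text
time: 4.45
position: [0.5786, -0.0868, 0.0843]
orientation: [-0.0, 0.966, 0.26, 0.0]
ft_force: [0.3, -0.5, -0.2]
finger_gap: 0.0925
shift [-0.2  1.2 -0.7] jawyaw 30.1 twist 0.1 (alt -179.9) q6 -0.87 z [-0.     0.001 -1.   ] t 4.45
```

View pics/w2.png

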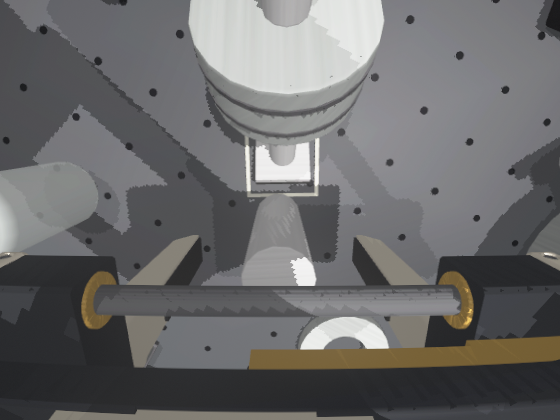

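```bash
python3 -m jog '0 1 0 0;0 1 0 0;0 1 0 0;0 1 0 0;0 1 0 0;0 1 0 0;0 1 0 0;0 1 0 0' 0
python3 - <<'E'
from h import *
go([.585,-.185,.088],30)
E
```

```text
time: 5.3
position: [0.5799, -0.0881, 0.0852]
orientation: [0.0, 0.966, 0.26, 0.001]
ft_force: [0.2, 0.3, 0.7]
finger_gap: 0.0374
shift [-44.2  86.4  -2.8] jawyaw 30.1 twist 0.1 (alt -179.9) q6 -0.87 z [ 0.002  0.    -1.   ] t 5.3
```

Pillar held (37 mm). Lift slightly, carry over, and set down.

```bash
python3 -m jog '0 0 -4 0;0 0 -8 0;-10 20 -8 0;-22 43 -8 0;-34 66 -8 0;-44 86 -8 0;-44 86 -8 0;-44 86 -8 0;-44 86 -5 0;-44 86 -3 0;-44 86 -1 0;-44 86 0 0'
python3 -m jog '0 0 1 0;0 0 1 0'
```

```text
time: 6.5
position: [0.5849, -0.1839, 0.0852]
orientation: [0.0, 0.966, 0.26, 0.001]
ft_force: [-0.6, 1.4, 2.4]
finger_gap: 0.0374
time: 6.7
position: [0.5849, -0.1838, 0.0852]
orientation: [0.0, 0.965, 0.26, 0.001]
ft_force: [-3.2, 0.5, 4.4]
finger_gap: 0.0374
```

```bash
python3 -m jog '0 0 0 0;0 0 0 0;0 0 0 0;0 0 0 0;0 0 -15 0;0 0 -50 0;0 0 -95 0;0 0 -140 0' 70
python3 - <<'E'
from h import *
go([.518,.024,.225],30.1)
E
```

```text
time: 7.5
position: [0.5843, -0.1835, 0.2261]
orientation: [-0.0, 0.965, 0.26, 0.0]
ft_force: [1.1, -1.0, 0.6]
finger_gap: 0.0651
shift [  47.1 -212.7    1.1] jawyaw 30.2 twist 0.1 (alt -179.9) q6 -1.01 z [ 0.  0. -1.] t 7.5
```

```bash
python3 -m jog '10 -45 -5 0;20 -90 -5 0;30 -135 -5 0;40 -180 -5 0;47 -213 1 0;47 -213 1 0;47 -213 1 0'
python3 - <<'E'
from h import *
import pickle
p=ctrl.capture('wrist');save(p,'w3');pickle.dump(p,open('w3.pkl','wb'))
t=ctrl.capture('top');save(t,'t3');pickle.dump(t,open('t3.pkl','wb'))
np.set_printoptions(precision=4,suppress=True)
for n in ['standard_pin','pillar_center']: print([(a['conf'],a['location'][0]*560,a['location'][1]*420) for a in ctrl.place_of(p,n)[:2]],[(a['conf'],a['location'][0]*560,a['location'][1]*420) for a in ctrl.place_of(t,n)[:3]])
go([.518,.024,.225],30.1)
E
```

```text
time: 8.2
position: [0.5178, 0.0247, 0.2253]
orientation: [0.0, 0.965, 0.261, 0.0]
ft_force: [0.1, -0.5, -0.5]
finger_gap: 0.0653
[] [(0.51, 281.12, 184.716)]
[(0.79, 241.52800000000002, 342.594)] [(0.67, 354.42400000000004, 168.42000000000002)]
shift [ 0.2 -0.9  0. ] jawyaw 30.1 twist -0.0 (alt 180.0) q6 -0.70 z [ 0.  0. -1.] t 8.5
```

View pics/w3.png

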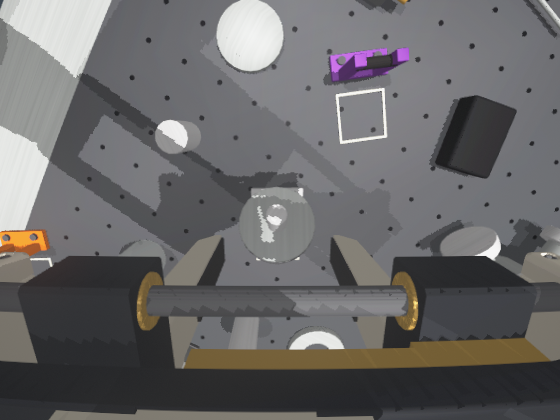

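View pics/t3.png

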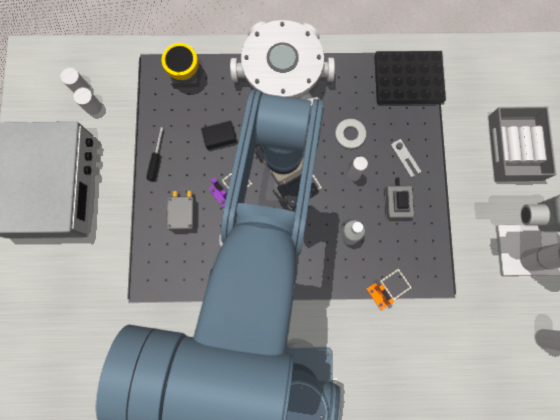

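```bash
python3 - <<'E'
import cv2
a=cv2.imread('pics/w3.png');cv2.imwrite('pics/w3c.png',cv2.resize(a[175:285,225:335],None,fx=5,fy=5,interpolation=cv2.INTER_CUBIC))
import pickle
from h import *
p=pickle.load(open('w3.pkl','rb'))
print(proj(p,[.5142,.0293,.1687]),atz(p,277,212.5,.1687))
E
```

```text
[275.72075542 214.63220952] [0.51418949 0.0313389  0.1687    ]
```

View pics/w3c.png

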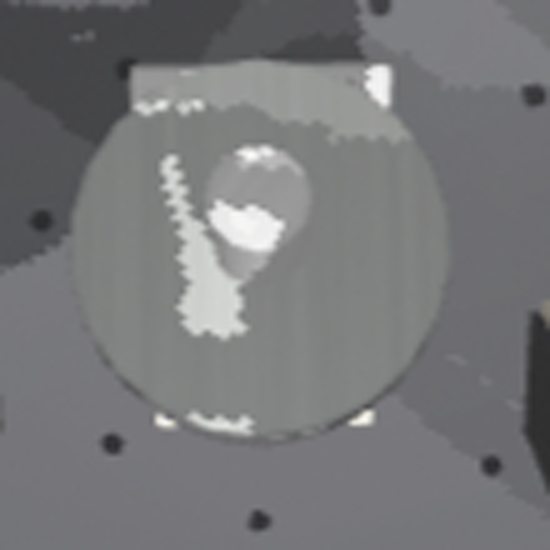

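```bash
python3 -m jog '0 -1 30 0;0 -1 55 0;0 -1 70 0;0 -1 80 0;0 -1 87 0;0 -1 87 0'
python3 - <<'E'
from h import *
p=ctrl.capture('wrist');save(p,'w4')
p=ctrl.capture('scene');save(p,'s4')
a=cv2.imread('pics/s4.png');cv2.imwrite('pics/s4c.png',cv2.resize(a[150:290,180:340],None,fx=4,fy=4,interpolation=cv2.INTER_CUBIC))
go([.518,.024,.138],30.1)
E
```

```text
time: 9.1
position: [0.5176, 0.0238, 0.1375]
orientation: [-0.0, 0.966, 0.259, -0.0]
ft_force: [-0.7, 0.2, -0.1]
finger_gap: 0.065
shift [-0.2 -0.3  0.6] jawyaw 30.1 twist -0.0 (alt 180.0) q6 -0.69 z [ 0.001  0.    -1.   ] t 9.2
```

View pics/w4.png

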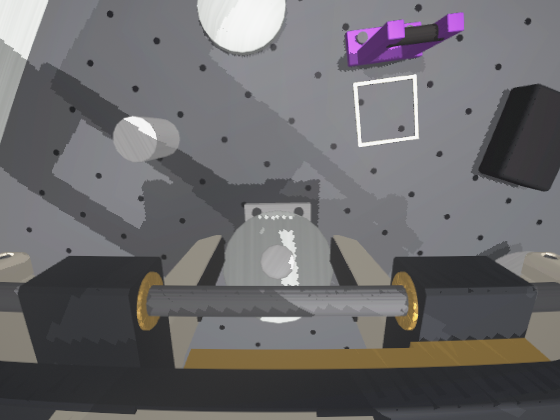

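View pics/s4c.png

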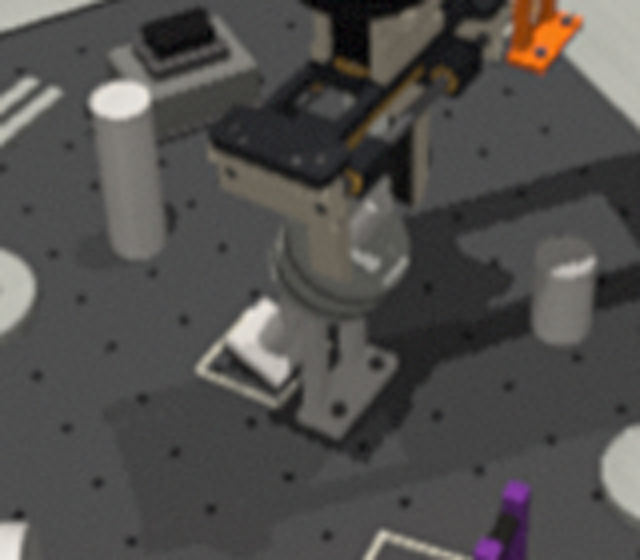

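```bash
python3 -m jog '0 0 0 0;0 0 0 0;0 0 0 0;0 0 0 0;0 0 0 0;0 0 0 0;0 0 0 0;0 0 0 0;0 0 0 0' 0
python3 - <<'E'
from h import *
sx=np.array([-.5024,.8646]);
s,p,R=st();print(p,s['ft_force'],s['finger_gap'])
a,b=166,21
g0=np.array([-b*np.cos(.49)+a*np.sin(.49),b*np.sin(.49)+a*np.cos(.49)])
for th in np.r_[.49:-.001:-.035]:
    g=np.array([-b*np.cos(th)+a*np.sin(th),b*np.sin(th)+a*np.cos(th)])-g0
    d=np.r_[sx*g[0],g[1]]
    print('%.3f'%th,np.round(R.T@d,1))
E
```

```text
time: 10.1
position: [0.5184, 0.0239, 0.1387]
orientation: [0.0, 0.966, 0.26, 0.001]
ft_force: [0.4, 0.6, 0.3]
finger_gap: 0.0174
[0.518419   0.02387983 0.13865513] [0.40147472 0.64802581 0.25848802] 0.017405003114292963
0.490 [0. 0. 0.]
0.455 [ 0.   5.5 -2. ]
0.420 [ 0.  11.1 -3.8]
0.385 [ 0.  16.7 -5.4]
0.350 [ 0.  22.4 -6.8]
0.315 [ 0.  28.1 -8. ]
0.280 [ 0.1 33.9 -9. ]
0.245 [ 0.1 39.7 -9.8]
0.210 [  0.1  45.5 -10.3]
0.175 [  0.1  51.4 -10.7]
0.140 [  0.1  57.2 -10.9]
0.105 [  0.1  63.1 -10.9]
0.070 [  0.1  68.9 -10.7]
0.035 [  0.1  74.8 -10.2]
-0.000 [ 0.1 80.6 -9.6]
```

```bash
python3 -m jog '0 2.8 -0.9 0;0 5.5 -1.8 0;0 8.3 -2.7 0;0 11.1 -3.6 0'; python3 -c "
from h import *
s=ctrl.observe();print(s['ft_force'],s['wrist_torque'],s['position'])"
```

```text
time: 10.5
position: [0.5237, 0.0144, 0.1421]
orientation: [-0.0, 0.966, 0.26, 0.0]
ft_force: [-0.8, 2.6, -1.3]
finger_gap: 0.0177
[-0.80277106  2.60163382 -1.28773859] [0.87643869 0.27129291 0.04530458] [0.52371767 0.01438105 0.14210765]
```

```bash
python3 -m jog '0 2.8 -0.8 0;0 5.6 -1.5 0;0 8.4 -2.2 0;0 11.3 -2.9 0;0 14.1 -3.6 0;0 17 -4.2 0'; python3 -c "
from h import *
s=ctrl.observe();print(s['ft_force'],s['wrist_torque'],s['position'])"
```

```text
time: 11.1
position: [0.5324, -0.0006, 0.1462]
orientation: [-0.0, 0.966, 0.259, 0.0]
ft_force: [-0.4, 2.6, -2.6]
finger_gap: 0.0174
[-0.3763137   2.59010726 -2.64099402] [8.38365313e-01 1.49356727e-01 8.11758655e-04] [ 0.53237536 -0.00060273  0.14623593]
```

```bash
python3 -m jog '0 2.9 -0.5 0;0 5.8 -0.9 0;0 8.7 -1.3 0;0 11.6 -1.7 0;0 14.5 -2.0 0;0 17.4 -2.2 0;0 20.3 -2.4 0;0 23.3 -2.6 0'; python3 -c "
from h import *
s=ctrl.observe();print(s['ft_force'],s['wrist_torque'],s['position'])
p=ctrl.capture('scene');save(p,'s5')
a=cv2.imread('pics/s5.png');cv2.imwrite('pics/s5c.png',cv2.resize(a[150:290,180:340],None,fx=4,fy=4,interpolation=cv2.INTER_CUBIC))"
```

```text
time: 11.9
position: [0.5443, -0.0211, 0.1491]
orientation: [-0.0, 0.966, 0.259, 0.001]
ft_force: [-1.8, 2.9, 2.7]
finger_gap: 0.0176
[-1.81552182  2.91341489  2.73435073] [0.76189041 0.19183436 0.00600659] [ 0.54432839 -0.02105528  0.14905164]
```

View pics/s5c.png

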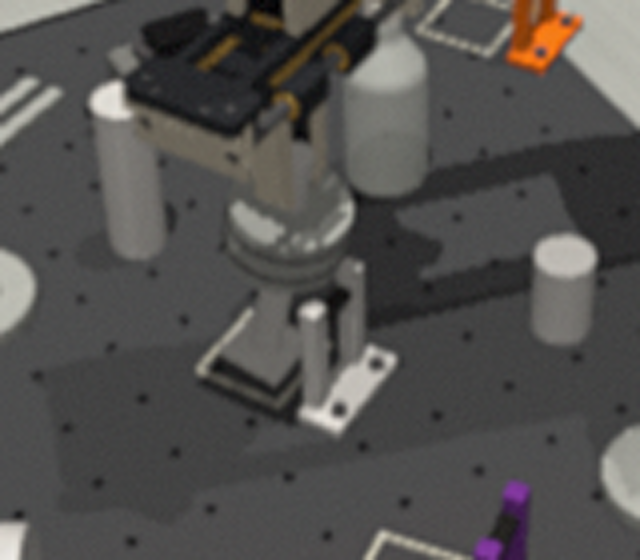

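```bash
python3 -m jog '0 2 -0.3 0;0 4 -0.4 0;0 6 -0.4 0;0 8 -0.4 0;0 10 -0.4 0;0 12 -0.3 0;0 14 -0.2 0;0 16 0 0;0 18 0.1 0;0 20 0.3 0'; python3 -c "
from h import *
s=ctrl.observe();print(s['ft_force'],s['wrist_torque'],s['position'])"
```

```text
time: 12.95
position: [0.5551, -0.0391, 0.1492]
orientation: [0.0, 0.966, 0.259, 0.001]
ft_force: [-0.7, 3.2, 4.1]
finger_gap: 0.0174
[-0.72816214  3.1745958   4.09710916] [0.64990423 0.29710601 0.05813414] [ 0.5550525  -0.03912138  0.14918538]
```

```bash
python3 -m jog '0 0.8 0 0;0 1.6 0.1 0;0 2.4 0.2 0;0 3.2 0.2 0;0 4 0.3 0;0 4.8 0.4 0'; python3 -c "
from h import *
s=ctrl.observe();print(s['ft_force'],s['wrist_torque'],s['position'])"
```

```text
time: 13.55
position: [0.5576, -0.0434, 0.1489]
orientation: [0.0, 0.966, 0.259, 0.001]
ft_force: [-0.3, 2.0, 3.7]
finger_gap: 0.0178
[-0.29739115  1.95001611  3.74783154] [ 0.63907868  0.27696867 -0.00992215] [ 0.55756579 -0.04336114  0.14888387]
```

```bash
python3 -m jog '0 0.5 0.1 0;0 1 0.2 0;0 1.5 0.3 0;0 2 0.4 0'; python3 -c "
from h import *
s=ctrl.observe();print(s['ft_force'],s['wrist_torque'],s['position'])
p=ctrl.capture('scene');save(p,'s6')
a=cv2.imread('pics/s6.png');cv2.imwrite('pics/s6c.png',cv2.resize(a[150:290,180:340],None,fx=4,fy=4,interpolation=cv2.INTER_CUBIC))
p=ctrl.capture('wrist');save(p,'w6')"
```

```text
time: 13.95
position: [0.5587, -0.0452, 0.1487]
orientation: [0.001, 0.966, 0.259, 0.001]
ft_force: [0.8, 1.1, 4.8]
finger_gap: 0.0173
[0.81037998 1.11699492 4.75770051] [0.53033606 0.28979727 0.02482535] [ 0.55872738 -0.04521348  0.14869296]
```

View pics/s6c.png

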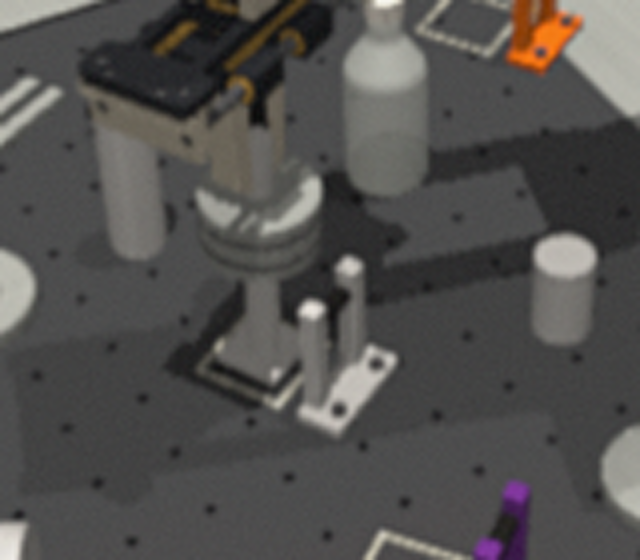

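View pics/w6.png

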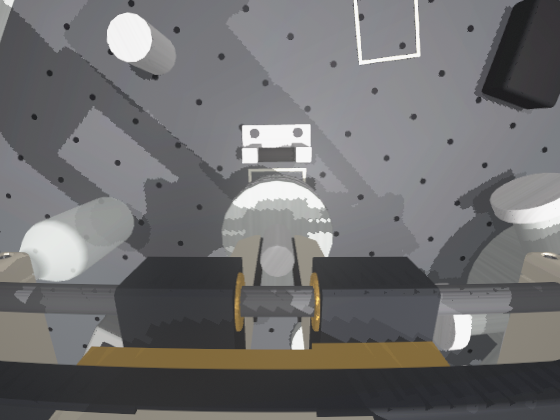

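```bash
python3 -m jog '0 0.5 0.1 0;0 1 0.1 0'; python3 -c "
from h import *
s=ctrl.observe();print(s['ft_force'],s['wrist_torque'],s['position'],s['ft_force'][:2]@[-.5024,.8646])"
python3 -m jog '0 0.5 0 0;0 1 0.1 0;0 1 0.1 0'; python3 -c "
from h import *
s=ctrl.observe();print(s['ft_force'],s['wrist_torque'],s['position'],s['ft_force'][:2]@[-.5024,.8646])"
```

```text
time: 14.25
position: [0.5593, -0.0461, 0.1486]
orientation: [0.001, 0.966, 0.259, 0.001]
ft_force: [-0.7, 0.9, 3.7]
finger_gap: 0.0177
[-0.67293741  0.91349656  3.71850773] [0.59730251 0.31641328 0.01261734] [ 0.55929845 -0.04613865  0.14862035] 1.12789287922496
time: 14.55
position: [0.5599, -0.0471, 0.1485]
orientation: [0.001, 0.966, 0.259, 0.001]
ft_force: [-0.1, 2.1, 4.1]
finger_gap: 0.0172
[-0.1014327   2.14010787  4.11048586] [ 0.5491232   0.28820981 -0.02821773] [ 0.55987794 -0.04709603  0.14850494] 1.9012970552701363
```

```bash
python3 -m jog '0 -0.5 0 0;0 -1.0 0 0;0 -1 0 0;0 -1 0 0'; python3 - <<'E'
from h import *
s=ctrl.observe();print(s['ft_force'],s['wrist_torque'],s['position'],s['ft_force'][:2]@[-.5024,.8646])
p=ctrl.capture('scene');save(p,'s7')
a=cv2.imread('pics/s7.png');cv2.imwrite('pics/s7c.png',cv2.resize(a[175:260,215:285],None,fx=7,fy=7,interpolation=cv2.INTER_CUBIC))
sq=np.array([.5597,-.045])
for z in [0,.01,.1,.14]: print(z,(proj(p,[*sq,z])-[215,175])*7)
E
```

```text
time: 14.95
position: [0.5594, -0.0464, 0.1486]
orientation: [0.001, 0.966, 0.259, 0.002]
ft_force: [0.6, 0.5, 3.7]
finger_gap: 0.0174
[0.56928836 0.52607662 3.74204622] [ 0.33453957  0.16612214 -0.01354701] [ 0.55944846 -0.04638905  0.14855567] 0.1688353763454632
0 [216.33246804 443.74336976]
0.01 [214.68216346 423.99856149]
0.1 [199.08234356 235.61156391]
0.14 [191.69618473 145.28482918]
```

View pics/s7c.png

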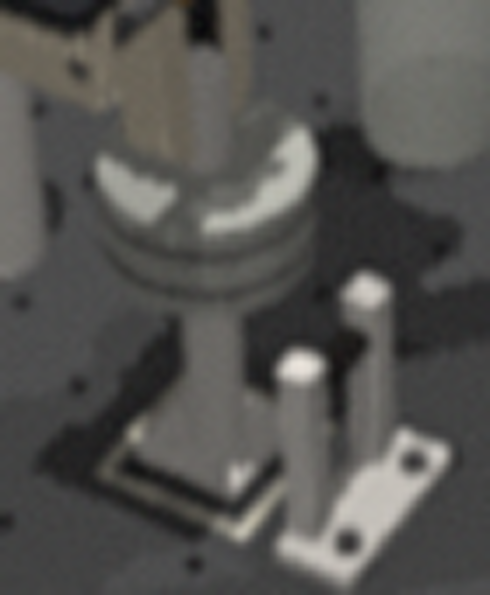

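```bash
python3 -m jog '0 0 0 0;0 0 0 0;0 0 0 0' 23; python3 - <<'E'
from h import *
s=ctrl.observe();print(s['ft_force'],s['wrist_torque'],s['position'],s['finger_gap'],s['ft_force'][:2]@[-.5024,.8646])
p=ctrl.capture('scene');save(p,'s8')
a=cv2.imread('pics/s8.png');cv2.imwrite('pics/s8c.png',cv2.resize(a[175:260,215:285],None,fx=7,fy=7,interpolation=cv2.INTER_CUBIC))
p=ctrl.capture('wrist');save(p,'w8')
E
```

```text
time: 15.3
position: [0.5591, -0.0465, 0.148]
orientation: [0.001, 0.966, 0.259, 0.001]
ft_force: [0.2, 0.4, 0.5]
finger_gap: 0.0212
[0.20505792 0.43224529 0.46838315] [-0.00434772  0.0545345  -0.06902209] [ 0.55912215 -0.04645167  0.14804765] 0.021238619865100318 0.2706981827928924
```

View pics/s8c.png

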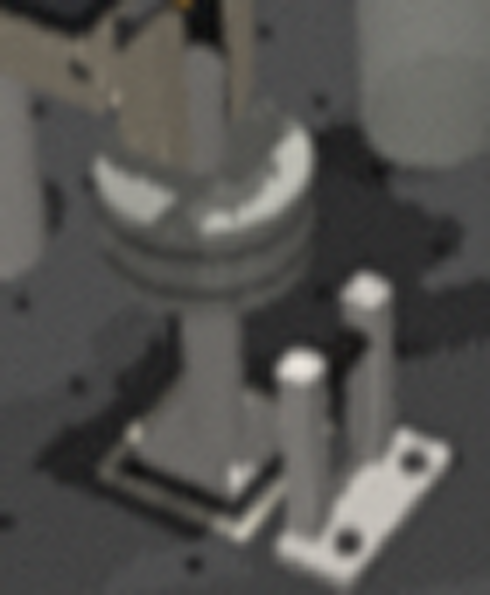

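View pics/w8.png

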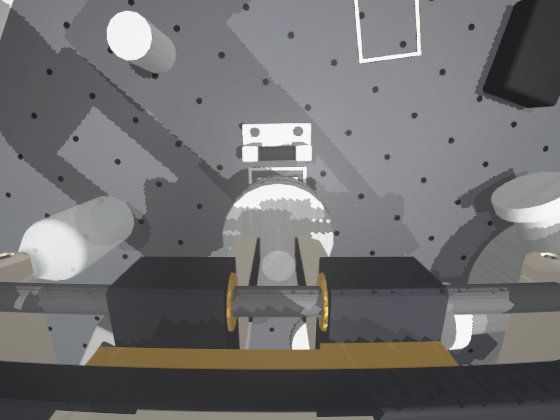

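```bash
python3 -m jog '0 0 0 0;0 0 0 0;0 0 0 0;0 0 0 0;0 0 -8 0;0 0 -20 0;0 0 -40 0;0 0 -70 0;0 0 -100 0;0 0 -100 0' 50; python3 - <<'E'
from h import *
import pickle
p=ctrl.capture('wrist');save(p,'w9');pickle.dump(p,open('w9.pkl','wb'))
t=ctrl.capture('scene');save(t,'s9')
np.set_printoptions(precision=4,suppress=True)
a=cv2.imread('pics/s9.png');cv2.imwrite('pics/s9c.png',cv2.resize(a[150:290,180:340],None,fx=4,fy=4,interpolation=cv2.INTER_CUBIC))
for n in ['standard','standard_pin','square']: print(n,[(a['conf'],a['location'][0]*560,a['location'][1]*420) for a in ctrl.place_of(p,n)[:2]])
go([.494,-.306,.18],90)
go([.494,-.306,.18],0)
E
```

```text
time: 16.4
position: [0.5615, -0.047, 0.2543]
orientation: [0.003, 0.966, 0.259, 0.006]
ft_force: [0.1, -0.2, 0.2]
finger_gap: 0.0469
standard [(0.91, 270.312, 177.91199999999998)]
standard_pin [(0.91, 275.01599999999996, 209.412)]
square [(0.54, 119.896, 208.61399999999998)]
shift [-185.9  192.6   67.3] jawyaw 30.1 twist -59.9 (alt 120.1) q6 -0.81 z [ 0.001 -0.    -1.   ] t 16.65
shift [-185.9  192.6   67.3] jawyaw 30.1 twist 30.1 (alt -149.9) q6 -0.81 z [ 0.001 -0.    -1.   ] t 16.65
```

View pics/s9c.png

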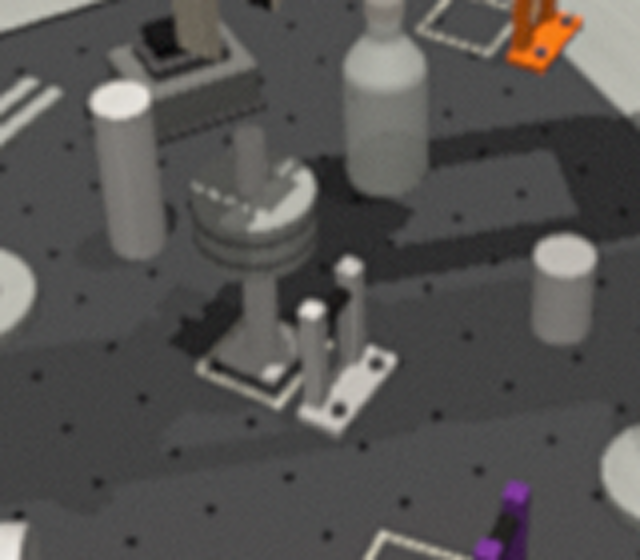

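View pics/w9.png

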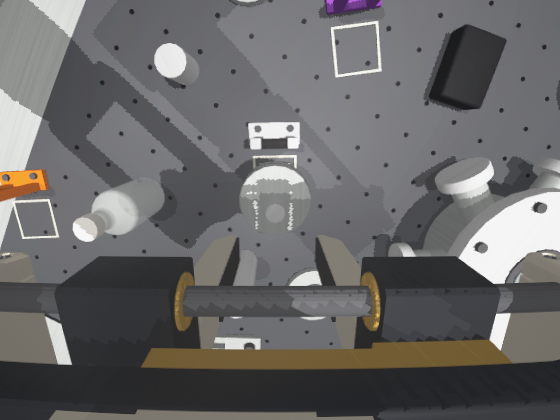

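```bash
python3 -m jog '0 0 0 0;0 0 0 0;0 0 0 0;0 0 0 0;0 0 0 0;0 0 0 0;0 0 0 0;0 0 0 0;0 0 0 0;0 0 0 0;0 0 0 0;0 0 0 0' 0;python3 -m jog '0 0 0 0;0 0 0 0;0 0 0 0;0 0 0 0;0 0 0 0;0 0 0 0;0 0 0 0;0 0 0 0'; python3 - <<'E'
from h import *
t=ctrl.capture('scene');save(t,'s10')
a=cv2.imread('pics/s9.png').astype(int)[170:260,215:290];b=cv2.imread('pics/s10.png').astype(int)[170:260,215:290]
d=abs(a-b).max(2);print((d>25).sum(),d.max(),d.mean())
go([.494,-.306,.2],30.1)
E
```

```text
time: 17.85
position: [0.5583, -0.0461, 0.2473]
orientation: [0.0, 0.966, 0.259, 0.0]
ft_force: [0.2, 0.3, -0.1]
finger_gap: 0.0002
time: 18.65
position: [0.5583, -0.0462, 0.2473]
orientation: [0.0, 0.966, 0.259, 0.0]
ft_force: [-0.6, 0.6, -0.3]
finger_gap: 0.0004
197 102 4.398370370370371
shift [-185.9  192.7   47.3] jawyaw 30.1 twist -0.0 (alt 180.0) q6 -0.81 z [ 0.001 -0.    -1.   ] t 18.7
```

```bash
python3 -m jog '-35 36 5 0;-70 72 10 0;-105 108 18 0;-140 144 28 0;-170 176 38 0;-186 193 47 0;-186 193 47 0;-186 193 47 0;-186 193 47 0'; python3 - <<'E'
from h import *
import pickle
a=cv2.imread('pics/s10.png');cv2.imwrite('pics/s10c.png',cv2.resize(a[150:290,180:340],None,fx=4,fy=4,interpolation=cv2.INTER_CUBIC))
p=ctrl.capture('wrist');save(p,'w11');pickle.dump(p,open('w11.pkl','wb'))
print([(a['conf'],a['location'][0]*560,a['location'][1]*420) for a in ctrl.place_of(p,'trigger_top')[:2]],proj(p,[.494,-.306,.068]))
go([.494,-.306,.2],30.1)
E
```

```text
time: 19.6
position: [0.4946, -0.3053, 0.2008]
orientation: [0.0, 0.966, 0.26, 0.001]
ft_force: [0.0, 0.7, 0.1]
finger_gap: 0.0007
[(0.93, 280.67199999999997, 197.484)] [275.8516261  199.54240904]
shift [-1.1  0.4  1. ] jawyaw 30.2 twist 0.1 (alt -179.9) q6 -1.27 z [ 0.002 -0.001 -1.   ] t 19.7
```

View pics/s10c.png

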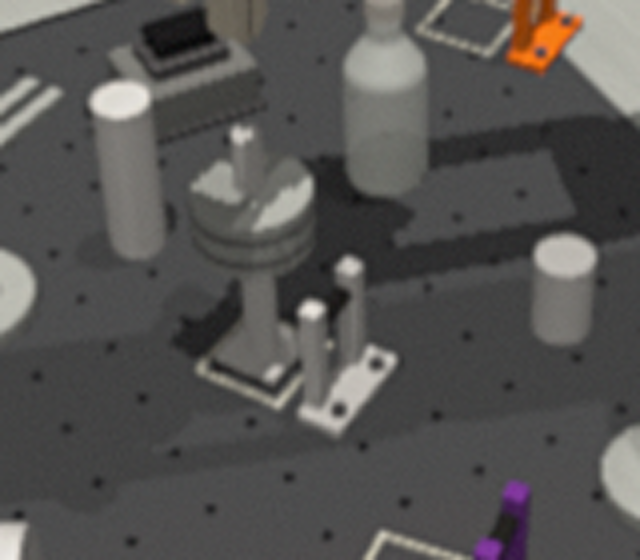

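View pics/w11.png

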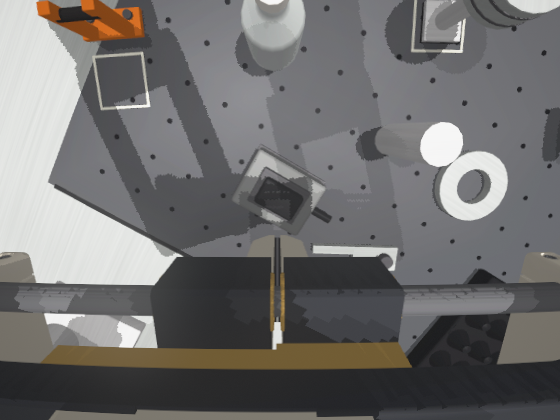

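```bash
python3 - <<'E'
from h import *
import pickle
p=pickle.load(open('w11.pkl','rb'))
print(atz(p,279.5,197.5,.068))
t=ctrl.capture('scene');save(t,'s12')
im=[cv2.resize(cv2.imread('pics/s%d.png'%n)[175:255,222:268],None,fx=5,fy=5,interpolation=cv2.INTER_CUBIC) for n in (9,10,12)]
cv2.imwrite('pics/cmp.png',np.hstack(im))
E
```

```text
[ 0.496216   -0.30216327  0.068     ]
```

View pics/cmp.png

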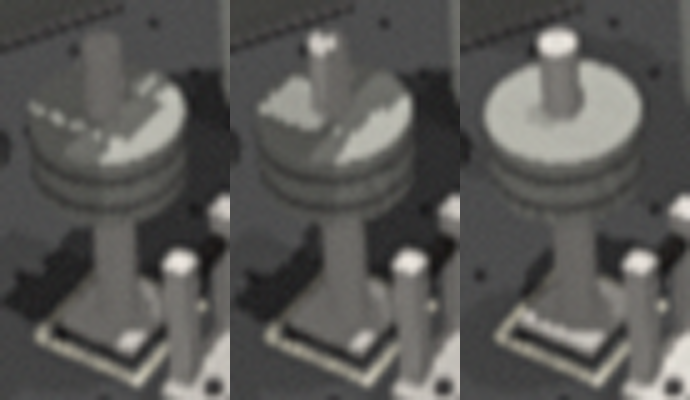

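```bash
python3 - <<'E'
from h import *
go([.495,-.304,.075],30.1)
E
```

```text
shift [  0.7  -1.1 126. ] jawyaw 30.2 twist 0.1 (alt -179.9) q6 -1.27 z [ 0.002 -0.001 -1.   ] t 19.75
```

```bash
python3 -m jog '1 -1 40 0;1 -1 80 0;1 -1 110 0;1 -1 122 0;1 -1 126 0;1 -1 126 0'; python3 - <<'E'
from h import *
go([.495,-.304,.055],30.1)
p=ctrl.capture('wrist');save(p,'w13')
E
```

```text
time: 20.35
position: [0.496, -0.304, 0.0758]
orientation: [0.001, 0.965, 0.261, 0.001]
ft_force: [0.3, 0.5, 0.7]
finger_gap: 0.0004
shift [-0.9 -0.6 20.8] jawyaw 30.2 twist 0.1 (alt -179.9) q6 -1.27 z [ 0.003 -0.002 -1.   ] t 20.35
```

View pics/w13.png

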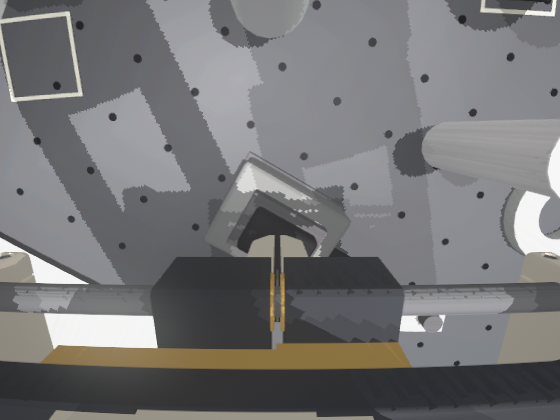

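```bash
python3 -m jog '-1 0 8 0;-1 0 13 0;-1 0 17 0;-1 0 20 0;-1 0 21.5 0;-1 0 21.5 0'
```

```text
time: 21.0
position: [0.4966, -0.3061, 0.0564]
orientation: [0.003, 0.965, 0.26, 0.002]
ft_force: [0.3, 0.0, 9.2]
finger_gap: 0.0004
```

```bash
python3 -m jog '0 0 3 0;0 0 3 0'
```

```text
time: 21.2
position: [0.4969, -0.3063, 0.056]
orientation: [0.004, 0.965, 0.261, 0.003]
ft_force: [-3.3, 3.7, 17.5]
finger_gap: 0.0002
```

Hard stop reached (17.5 N, z stopped at 0.056). Hold about half a second, then release.

```bash
python3 -m jog '0 0 2 0;0 0 2 0;0 0 2 0;0 0 2 0;0 0 -5 0;0 0 -12 0;0 0 -22 0;0 0 -50 0;0 0 -90 0;0 0 -130 0;0 0 -150 0;0 0 -150 0'; python3 - <<'E'
from h import *
t=ctrl.capture('scene');save(t,'s14'); u=ctrl.capture('top');save(u,'t14')
im=[cv2.resize(cv2.imread('pics/s%d.png'%n)[140:270,190:330],None,fx=2.8,fy=2.8,interpolation=cv2.INTER_CUBIC) for n in (12,14)]
cv2.imwrite('pics/cmp2.png',np.hstack(im))
go([.49,-.3,.2])
E
```

```text
time: 22.4
position: [0.4973, -0.3067, 0.2098]
orientation: [0.007, 0.965, 0.261, 0.005]
ft_force: [0.9, 0.2, 0.3]
finger_gap: 0.0007
shift [-2.2 -7.4  5.4] jawyaw 30.2 z [ 0.007 -0.006 -1.   ] t 22.5
```

View pics/cmp2.png

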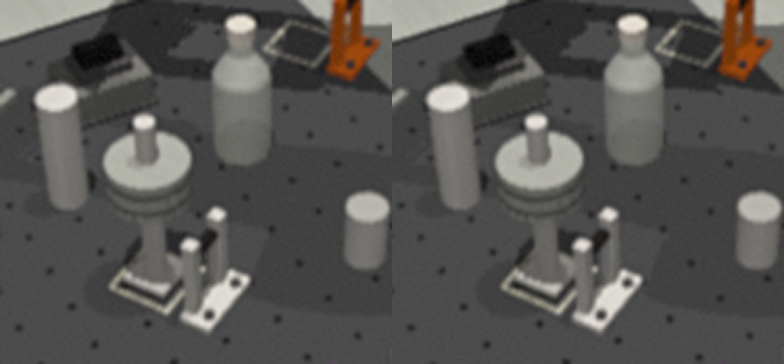

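View pics/t14.png

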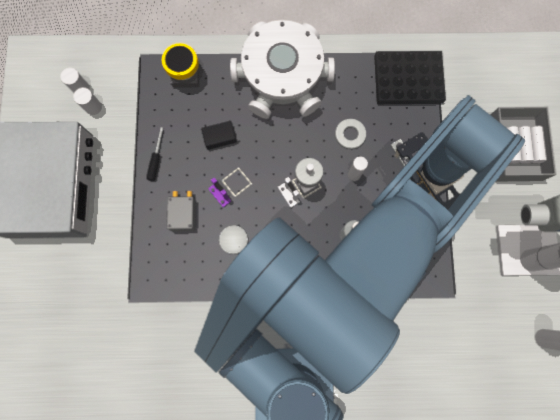

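```bash
python3 -c "
from h import *
print(ctrl.close_job())"
```

```text
the job is handed in; nothing more can be done
None
```

I did the job in the order asked and handed it in at about 22.5 s, with the arm clear of everything. All the end checks I made passed.

- **Pillar:** I lifted it about 8 mm and stood it down about 140 mm from the middle of the square. It was still standing there in the last pictures.
- **Standard:** I gripped it by its pin and tipped it up about its foot edge. The wrist force stayed under about 6 N, with a light downward push over the last stretch. I then opened the fingers slowly. It stood upright on the square through 2 s untouched.
- **Movement after release:** The pin shifted by about 1 pixel (roughly 2 mm) between the picture just after release and the one 2 s later. After that it held still in every picture, including the one after the press.
- **Trigger:** The bar went down to its stop at 56 mm, 12 mm below its rest height. I held it there about half a second. The highest force I read was 17.5 N, before the hold. In the next picture the bar was back up and the standard was still standing.
- **Other things:** In the last pictures the other things looked where they had been, except those the arm hid in the top view.

The scene camera's positions disagreed with the top camera's by 8 to 10 mm. I therefore measured the pillar, square, pin and trigger from close wrist-camera pictures, and the grasps came out centred.

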